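Rack three rolling pins and chock both layers

TASK

Put the rolling pins away on their rack. First push the sliding chock along until the two pins on the rails are packed tight, the far one down in the V-cradle and the chock pressed firmly against the near one; then lay the third pin, squarely and without dropping it, in the valley on top of them and let go; last, swing the keeper arm down until it presses on the top pin and leave it lying there. Do not ram anything, and leave the tub, cup and cupcake alone.

Things in the scene. Friction and masses are not known exactly. Their poses are not given: they have to be found in the camera images.
- rack: Pale wooden rack, fixed. Base board x -150 to +180 mm, 150 mm wide (y), 12 mm thick; origin on the table plane, z up. Rails along x at y = +-60 mm, 18 mm wide, flat tops at z = 45 mm from x = -150 to 72 mm; pins lie across them, along y. Then each rail has a V-notch: bottom at x = 95, z = 32, far flank up to x = 117, z = 80 mm. Keeper's hinge cheeks: x 145 to 175, |y| < 25, top z = 146 mm.
- seat_far (a point): Point on the rack where the axis of a pin fully down in the V lies at mid-length: rack (85, 0, 63) mm. Axes as the rack's.
- seat_near (a point): Where the axis of the near pin lies, on the rails and packed against the far one: rack (41.5, 0, 67) mm. Axes as the rack's.
- seat_top (a point): Where the axis of the third pin lies in the valley on the two lower pins: rack (67, 0, 103) mm. Axes as the rack's.
- chock: Wooden block in the channel between the rails: 36 mm along x, 70 mm along y, z 29 to 89 mm above the table, flat upright faces. Origin in the middle of its back face (turned away from the pins), 59 mm above the table; axes as the rack's. Slides only along the rack's x. Behind it the channel is free, but for its steel foot (top 29 mm above the table) that sticks out 7 mm.
- chock_slide (a joint): Travel of the chock along the rack's +x in m: 0 = fully back, front face at rack x = -100 mm; the back face (chock origin) is at rack x = -136 mm + travel. Dry drag about 3 N, stays where left. Layer packed at about 0.119; end of travel 0.140.
- keeper: Wooden keeper arm, a flat bar 130 mm long, 24 mm wide (along y), 12 mm thick, on a stiff hinge. Origin on the hinge axis (rack x = 160 mm, y = 0, z = 131 mm; axis along y); own z points along the arm to its free end.
- keeper_hinge (a joint): Keeper angle in rad: 0 = arm upright, positive = swung over the pins towards the rack's -x, 1.57 = level, where its underside rests on the top pin. Friction torque about 0.15 N m holds it at any angle; range -0.45 to 1.8.
- pin_far: Plain round wooden rolling pin, 44 mm diameter, 190 mm long, about 0.2 kg. Origin at mid-length on its axis; own y along the axis (it rolls, so x and z turn). Starts across the rails, the one nearer to the V.
- pin_near: Same kind of pin. Starts across the rails between the chock and the far pin, with gaps.
- pin_top: Same kind of pin. Starts lying on the table beside the rack.
- tub: Frosting tub with lid, 80 mm diameter, 100 mm high, standing on the table: bystander. Origin at the centre of its foot.
- cup: White cup, 84 mm diameter, 120 mm high: bystander. Origin at the centre of its foot.
- cake: Cupcake, 72 mm wide, 58 mm high: bystander. Origin at the centre of its foot.

How it is judged (in metres and radians):
On the way, in this order (a step that is already met when the one before it is completed fails the run):
1. the chock is pressed against the near pin with more than 2 N while both lower pins are packed, the far one down in the V (x of pin_far in the frame of rack between 0.082 and 0.0885 m and z of pin_far in the frame of rack between 0.06 and 0.066 m and y of pin_far in the frame of rack between -0.02 and 0.02 m and x of pin_near in the frame of rack between 0.0385 and 0.0445 m and z of pin_near in the frame of rack between 0.064 and 0.07 m and y of pin_near in the frame of rack between -0.02 and 0.02 m and angle between the y axis of each of pin_far, pin_near and the y axis of rack, either way round below 0.06 rad and value of joint chock_slide above 0.1165 m and contact force between chock and pin_near above 2 N), for 0.1 s.
2. the third pin lies released and at rest in the valley on the two lower pins, the chock still closed up (x of pin_far in the frame of rack between 0.082 and 0.0885 m and z of pin_far in the frame of rack between 0.06 and 0.066 m and y of pin_far in the frame of rack between -0.02 and 0.02 m and x of pin_near in the frame of rack between 0.0385 and 0.0445 m and z of pin_near in the frame of rack between 0.064 and 0.07 m and y of pin_near in the frame of rack between -0.02 and 0.02 m and angle between the y axis of each of pin_far, pin_near and the y axis of rack, either way round below 0.06 rad and value of joint chock_slide above 0.1165 m and x of pin_top in the frame of rack between 0.0635 and 0.0705 m and z of pin_top in the frame of rack between 0.0995 and 0.1065 m and y of pin_top in the frame of rack between -0.02 and 0.02 m and angle between the y axis of pin_top and the y axis of rack, either way round below 0.07 rad and linear speed of each of pin_far, pin_near, pin_top below 0.02 m/s and contact force between pin_top and the arm below 0.1 N and contact force between pin_top and the fingers below 0.1 N), for 0.2 s.
3. the keeper is pressed down on the top pin with more than 1 N (value of joint keeper_hinge between 1.53 and 1.63 rad and contact force between keeper and pin_top above 1 N), for 0.05 s.
At the end, for the whole second after the job is handed in: Far pin down in the V, near pin packed against it (axes within 3 mm, square within 0.06 rad, centred within 20 mm), chock still bearing on it (over 0.2 N), third pin in the valley on top (3.5 mm, 0.07 rad, centred within 20 mm), keeper lying on it (1.53 to 1.63 rad), pins at rest (x of pin_far in the frame of rack between 0.082 and 0.0885 m and z of pin_far in the frame of rack between 0.06 and 0.066 m and y of pin_far in the frame of rack between -0.02 and 0.02 m and x of pin_near in the frame of rack between 0.0385 and 0.0445 m and z of pin_near in the frame of rack between 0.064 and 0.07 m and y of pin_near in the frame of rack between -0.02 and 0.02 m and angle between the y axis of each of pin_far, pin_near and the y axis of rack, either way round below 0.06 rad and value of joint chock_slide above 0.1165 m and x of pin_top in the frame of rack between 0.0635 and 0.0705 m and z of pin_top in the frame of rack between 0.0995 and 0.1065 m and y of pin_top in the frame of rack between -0.02 and 0.02 m and angle between the y axis of pin_top and the y axis of rack, either way round below 0.07 rad and linear speed of each of pin_far, pin_near, pin_top below 0.02 m/s and value of joint keeper_hinge between 1.53 and 1.63 rad and contact force between chock and pin_near above 0.2 N); the robot touches nothing.
It fails at once if the tub, the cup or the cupcake is pushed or knocked more than 30 mm (distance of any of tub, cup, cake from where it was at the start of the episode above 0.03 m).
It fails at once if the chock is rammed against the pin with more than 60 N (contact force between chock and pin_near above 60 N).
It fails at once if the third pin is dropped or rammed on a lower pin with more than 60 N (contact force between pin_top and pin_far above 60 N or contact force between pin_top and pin_near above 60 N).
It fails at once if the keeper is slammed or forced on the pin with more than 60 N (contact force between keeper and pin_top above 60 N).
It also fails if it takes over 64 s, if anything falls off the work surface, if the arm or the gripper's body presses on something with over 40 N, if the wrist force passes 120 N, or if a joint passes its speed limit or range.

ROBOT

A 7-joint arm with a two-finger parallel gripper is mounted at the origin on the work surface. World frame = base frame: x ahead of the robot, y to its left, z up, the work surface at z = 0. Lengths are in m, angles in degrees, forces in N, time in s.
With the tool pointing down it reaches from about 0.425 to 0.875 m from the base axis. Payload 4.7 kg.
Tool frame: the origin (TCP) lies between the finger pads; the fingertips stand env.tip_reach ahead of it and the grasp point (between the pads) lies 2 mm behind it (env.tip_reach is the distance from the TCP to the fingertips, in m); z points along the fingers, y is the line along which they close (so a half turn about z gives the same grasp; the last joint's range is limited). The gripper opens to 87 mm and grips with 3 to 60 N. Pads are 19 mm wide; open, the fingers measure 117 mm over their backs; the gripper's body (75 mm by 190 mm) begins 51 mm behind the grasp point.
Start: joints at [73.803, 18.392, -4.016, 83.108, 1.295, 78.541, -3.26], TCP at [0.19, -0.622, 0.24] pointing down, gripper open.
Joint ranges: [-163.93, 163.93], [-17.29, 119.83], [-79.2, 71.16], [3.27, 140.29], [-89.18, 269.18], [5.43, 117.66], [-154.24, 154.24]. Speed limits (degrees/s): [147.25, 147.25, 180, 180, 180, 180, 180].

INTERFACE

Orientations are given as [roll, pitch, yaw] about the fixed x, y, z axes, in that order (R = Rz(yaw) Ry(pitch) Rx(roll)).
In Python, from cell import env, imaging, probe_bus gives the robot as it stands (env), with the cameras (imaging) and the readings (probe_bus).
- The arm moves only by the shell command python3 steer.py [FORCE], which reads ROWS from standard input. ROWS is 1 to 8 rows, one to a line, with the numbers parted by commas; each row has 5 numbers: dx, dy, dz in m, then a turn about the tool's z in degrees, then the finger opening in m; each row is the pose to reach, as a shift and turn from the pose commanded when the command began, along the tool's axes at that moment; what a row does not reach only later rows make up. A row lasts 1/12 s, in which the tool goes at most 0.0417 m and 7.16 degrees, less where a joint would pass 70% of its speed; a pose out of reach is approached as far as the arm can. The fingers move at their own pace and stop on an object; FORCE is the grip in N (left out, the last holds). Time passes only in rows, so rows that do not move let the fingers close. It prints the time, the measured TCP pose, the force, the opening and the grip force at its end. Input that does not fit is refused with a message, and nothing moves.
- probe_bus.get_obs(): the state, without advancing time (a new reading comes with each control period).
- imaging.read_camera(name): name is "side" or "top"; returns a dict with "color" (400x640x3 uint8, blue, green, red), "fx", "fy", "cx", "cy" (pixels), "dist" ([k1, k2, p1, p2, k3] as OpenCV has them; the pictures are not rectified), "world_from_camera" (4x4, takes a point from camera to world coordinates). Camera axes: x right, y down, z forward; pixel columns grow to the right and rows downward; lengths in m; the calibration is good to about 2 mm. A picture is of the moment at which its call begins. There is no depth.
- env.sign_off(): hands the job in; it is judged then, once.
The state is a dict: "time_s": time; "qpos": joint angles; "joint_velocities": joint speeds; "effort": joint torques, N m; "tool_pos": TCP position; "tool_rot": TCP orientation; "force": force on the tool from outside, world axes, zero at the start; "wrist_torque": the same for the moment, N m; "grip_width": finger opening in m; "grasp_force": force on a finger pad.
Only numpy, scipy, OpenCV 4.12 (cv2) and the standard library are available. Lean on these libraries where they do the work, as an engineer would, in place of code of your own. Each camera call takes 0.05 s, during which the arm holds its last target. There are 200 camera calls.

## Working session

There is one attempt and no reset: what is moved stays moved. The work goes in short steps, Python scripts to look and compute and a shell command to move; the robot and the scene stay as the last step left them, time stands still between calls to the robot, and variables do not carry over. Pictures are saved under pics/ and viewed, at most 10 in all, crops included, and the job is handed in when it is done.

```bash
ls; mkdir -p pics
cat > h.py <<'E'
import numpy as np, cv2, sys
from cell import env, imaging, probe_bus
from scipy.spatial.transform import Rotation as R
def cam(n):
    c=imaging.read_camera(n); c['K']=np.array([[c['fx'],0,c['cx']],[0,c['fy'],c['cy']],[0,0,1.]]); c['T']=np.array(c['world_from_camera']); c['D']=np.array(c['dist'],float); return c
def ray(c,uv):
    p=cv2.undistortPoints(np.array(uv,float).reshape(-1,1,2),c['K'],c['D']).reshape(-1,2)
    d=np.c_[p,np.ones(len(p))]@c['T'][:3,:3].T
    return c['T'][:3,3],d
def onz(c,uv,z):
    o,d=ray(c,uv); return o+d*((z-o[2])/d[:,2])[:,None]
def proj(c,P):
    Ti=np.linalg.inv(c['T']); r=cv2.Rodrigues(Ti[:3,:3])[0]
    return cv2.projectPoints(np.array(P,float).reshape(-1,1,3),r,Ti[:3,3],c['K'],c['D'])[0].reshape(-1,2)
def tri(c1,u1,c2,u2):
    o1,d1=ray(c1,[u1]);o2,d2=ray(c2,[u2]);d1=d1[0];d2=d2[0]
    s=np.linalg.lstsq(np.c_[d1,-d2],o2-o1,rcond=None)[0]
    a=o1+s[0]*d1;b=o2+s[1]*d2
    return (a+b)/2,np.linalg.norm(a-b)
E
python3 - <<'E'
from h import *
for n in ('top','side'):
    c=cam(n); cv2.imwrite(f'pics/{n}0.png',c['color']); print(n,c['fx'],c['cx'],c['cy'],c['dist'],c['T'].round(3).tolist())
o=probe_bus.get_obs(); print(o['tool_pos'],o['tool_rot'],o['force'],o['grip_width'],env.tip_reach,o['time_s'])
E
```

```text
cell.py
pics
steer.py
top 397.87649140007386 318.3333091385858 202.82913965042715 [0.03012988 0.         0.         0.         0.        ] [[0.064, -0.973, 0.224, 0.387], [-0.998, -0.063, 0.014, -0.086], [0.0, -0.224, -0.975, 1.209], [0.0, 0.0, 0.0, 1.0]]
side 506.23712016373065 317.2973584470577 189.96345995970802 [-0.13839495  0.          0.          0.          0.        ] [[-0.991, -0.067, 0.117, 0.472], [-0.134, 0.591, -0.796, 0.949], [-0.016, -0.804, -0.594, 0.887], [0.0, 0.0, 0.0, 1.0]]
[ 0.1898969  -0.62115042  0.23858811] [-1.79902883e+02  6.97198563e-03  1.70043928e+01] [ 0.42844336 -0.5060308   0.51881285] 0.08703648358132585 0.017 0.1
```

View pics/top0.png

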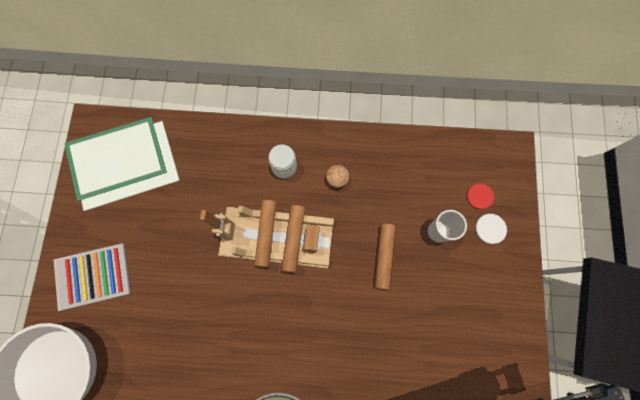

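View pics/side0.png

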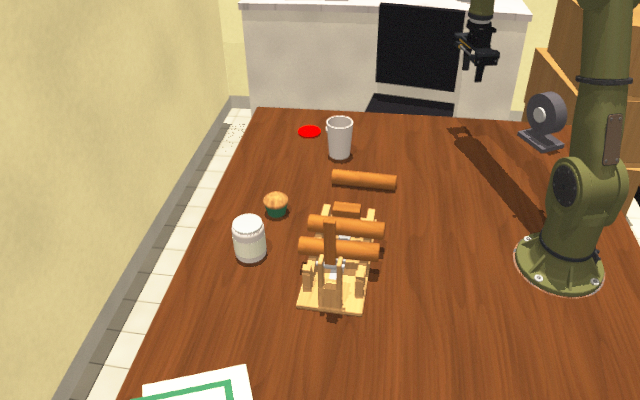

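The top view shows the rack around px (220–335, 207–267), with its keeper end at the left. The pins on the rails are near (265,233) and (293,238), the chock is at (312,237), and the loose pin is at (385,256). In the side view the rack is at (300–385, 200–312) and the loose pin at (364,180). I'll enlarge both views to read off the corners.

Run:
```python
import cv2,numpy as np
a=cv2.imread('pics/top0.png')[190:300,190:410]; b=cv2.imread('pics/side0.png')[160:320,280:410]
def grid(im,s,u0,v0,st):
    im=cv2.resize(im,None,fx=s,fy=s,interpolation=cv2.INTER_CUBIC)
    for i in range(0,im.shape[1],st*s): cv2.putText(im,str(u0+i//s),(i,8),0,.3,(255,255,255)); cv2.line(im,(i,10),(i,14),(255,255,255))
    for i in range(0,im.shape[0],st*s): cv2.putText(im,str(v0+i//s),(0,i+3),0,.3,(255,255,255))
    return im
cv2.imwrite('pics/c1.png',grid(a,3,190,190,10)); cv2.imwrite('pics/c2.png',grid(b,3,280,160,10))
a=grid(a,3,190,190,10);b=grid(b,3,280,160,10)
```

```text
(no output)
```

View pics/c1.png

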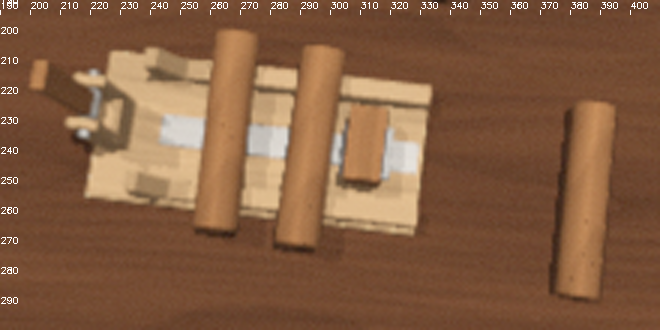

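View pics/c2.png

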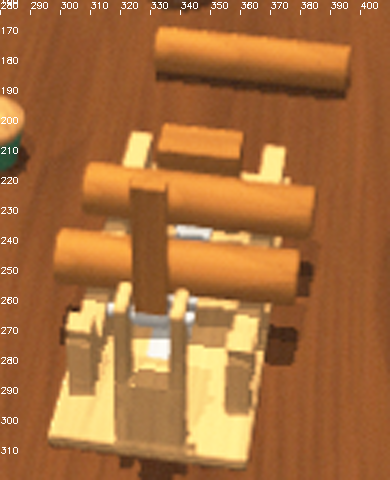

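```bash
cat > m.py <<'E'
from h import *
t=cam('top');s=cam('side')
A=onz(t,[(226.7,207.3),(218.7,255.5)],.012); B=onz(s,[(296.2,305.7),(362,313.5)],.012)
C=onz(t,[(333.5,218.3),],.045)
print('top corners',A.round(4).tolist(),'side',B.round(4).tolist(),'railend',C.round(4).tolist(), 'w',np.linalg.norm(A[0]-A[1]),np.linalg.norm(B[0]-B[1]))
for a,b in (((226.7,207.3),(296.2,305.7)),((218.7,255.5),(362,313.5))): print('tri',tri(t,a,s,b))
# pins by mask
def pins(c,box):
    u0,v0,u1,v1=box; im=c['color'][v0:v1,u0:u1]; h=cv2.cvtColor(im,cv2.COLOR_BGR2HSV)
    m=((h[...,1]>130)&(h[...,2]>110)).astype(np.uint8)
    out=[]
    for k in cv2.findContours(m,0,1)[0]:
        if cv2.contourArea(k)>60:
            r=cv2.minAreaRect(k); (x,y),w,a=r; p=cv2.boxPoints(r)+[u0,v0]
            i=np.argsort([np.linalg.norm(p[j]-p[(j+1)%4]) for j in range(4)])[:2]
            e=[(p[j]+p[(j+1)%4])/2 for j in i]
            out.append((cv2.contourArea(k),np.round([x+u0,y+v0],1).tolist(),np.round(w,1).tolist(),np.round(e,1).tolist()))
    return out
if __name__=='__main__':
    for n,c,b in (('top',t,(240,190,410,300)),('side',s,(285,165,410,270))):
        for k in pins(c,b): print(n,k)
E
python3 m.py
```

```text
top corners [[0.6296, 0.2109, 0.012], [0.4815, 0.2175, 0.012]] side [[0.6328, 0.2147, 0.012], [0.4853, 0.2197, 0.012]] railend [[0.61, -0.1179, 0.045]] w 0.14830128682942445 0.14753212559227472
tri (array([0.63192167, 0.21184692, 0.00825673]), np.float64(0.00304033302747259))
tri (array([0.48350657, 0.21797308, 0.0096951 ]), np.float64(0.003728514295868172))
top (60.5, [401.0, 266.0], [6.0, 16.0], [[409.0, 266.0], [393.0, 266.0]])
top (142.0, [348.3, 252.7], [37.2, 10.6], [[330.0, 249.2], [366.6, 256.1]])
top (246.0, [311.2, 237.4], [12.0, 24.6], [[312.6, 225.2], [309.9, 249.7]])
top (11521.0, [324.5, 244.5], [169.0, 109.0], [[240.0, 244.5], [409.0, 244.5]])
side (12393.5, [347.0, 217.0], [104.0, 124.0], [[409.0, 217.0], [285.0, 217.0]])
```

Run:
```python
from h import *
t=cv2.cvtColor(cv2.imread('pics/top0.png'),40);s=cv2.cvtColor(cv2.imread('pics/side0.png'),40)
print('top pin',t[256,385],t[250,384],t[230,265],'table',t[256,360],t[256,410],t[300,385],'chock',t[237,311],'pale',t[250,230])
print('side pin',s[180,364],s[176,350],s[186,380],s[225,350],'table',s[200,400],s[165,364],s[192,364],'chock',s[208,347],s[213,347])
```

```text
top pin [ 14 134 189] [ 13 139 174] [ 14 138 183] table [ 11 156 106] [ 12 147  99] [ 11 147 111] chock [ 14 139 180] pale [ 16  92 217]
side pin [ 13 180 188] [ 15 190 235] [ 13 166 121] [ 14 189 235] table [ 11 177 163] [ 12 168 138] [ 12 174 144] chock [ 15 181 239] [ 15 194 125]
```

```bash
cat > m2.py <<'E'
from h import *
def topmask(c,box):
    u0,v0,u1,v1=box; im=c['color'][v0:v1,u0:u1]; h=cv2.cvtColor(im,40)
    m=((h[...,2]>140)&(h[...,1]>112)).astype(np.uint8); r=[]
    for k in cv2.findContours(m,0,1)[0]:
        if cv2.contourArea(k)>100:
            q=cv2.minAreaRect(k); p=cv2.boxPoints(q)+[u0,v0]
            i=np.argsort([np.linalg.norm(p[j]-p[(j+1)%4]) for j in range(4)])[:2]
            e=sorted([((p[j]+p[(j+1)%4])/2).tolist() for j in i],key=lambda a:a[1]); r.append((cv2.contourArea(k),np.array(e),np.round(q[1],1)))
    return r
psi=np.radians(87.5);O=np.array([.5495,.0359]);RX=np.array([np.cos(psi),np.sin(psi)]);RY=np.array([-RX[1],RX[0]])
def rack(P): P=np.asarray(P); d=P[...,:2]-O; return np.concatenate([np.stack([d@RX,d@RY],-1),P[...,2:]],-1)*1000
def world(x,y,z): return np.r_[O+RX*x/1e3+RY*y/1e3,z/1e3]
def tool(P):
    o=probe_bus.get_obs(); M=R.from_euler('xyz',o['tool_rot'],degrees=True).as_matrix(); return M.T@(np.array(P)-o['tool_pos'])
E
python3 - <<'E'
from m2 import *
t=cam('top');s=cam('side')
for a,e,w in topmask(t,(240,190,410,300)):
    print('top',a,e.round(1).tolist(),w)
    for z in (.022,.067,.089): P=onz(t,e,z);d=P[1]-P[0];print('  z',z,P.round(4).tolist(),rack(P).round(1).tolist(),'L',round(np.linalg.norm(d),4),'yaw',round(np.degrees(np.arctan2(d[1],d[0])),1))
for n,a,b in (('ptop',(332.5,176.5),(396.3,183)),('near',(308,222.5),(384,229.5)),('far',(299,246),(379,255))):
    P=onz(s,[a,b],.022 if n=='ptop' else .067);print(n,P.round(4).tolist(),rack(P).round(1).tolist(),np.linalg.norm(P[0]-P[1]))
# keeper tip
print('keeper tip tri',[ (rack(p).round(1),d) for p,d in [tri(t,(203,214.5),s,(329.5,221.5))]])
for a in (0,-.2,-.3,-.4,-.45):
    W=world(160-130*np.sin(a),0,131+130*np.cos(a)); print(a,proj(t,W).round(1),proj(s,W).round(1))
print('ring check', 'corners',proj(t,[world(180,-75,12),world(180,75,12),world(-150,-69,45),world(-150,69,45)]).round(1).tolist(),proj(s,[world(180,-75,12),world(180,75,12),world(-150,-69,45),world(-150,69,45)]).round(1).tolist())
E
```

```text
top 718.5 [[388.6, 223.7], [382.5, 288.0]] [12.8 64.7]
  z 0.022 [[0.6087, -0.2857, 0.022], [0.4174, -0.2722, 0.022]] [[-318.7, -73.1, 22.0], [-313.5, 118.5, 22.0]] L 0.1917 yaw 176.0
  z 0.067 [[0.6003, -0.2781, 0.067], [0.4163, -0.2651, 0.067]] [[-311.5, -64.4, 67.0], [-306.6, 120.0, 67.0]] L 0.1844 yaw 176.0
  z 0.089 [[0.5962, -0.2744, 0.089], [0.4157, -0.2617, 0.089]] [[-308.0, -60.2, 89.0], [-303.1, 120.7, 89.0]] L 0.1809 yaw 176.0
top 271.0 [[313.1, 224.6], [309.6, 249.4]] [13.2 25. ]
  z 0.022 [[0.5911, -0.0581, 0.022], [0.5158, -0.0526, 0.022]] [[-92.1, -45.7, 22.0], [-89.9, 29.8, 22.0]] L 0.0755 yaw 175.8
  z 0.067 [[0.5834, -0.0592, 0.067], [0.5109, -0.0539, 0.067]] [[-93.5, -38.0, 67.0], [-91.4, 34.6, 67.0]] L 0.0727 yaw 175.8
  z 0.089 [[0.5796, -0.0597, 0.089], [0.5086, -0.0545, 0.089]] [[-94.2, -34.3, 89.0], [-92.1, 37.0, 89.0]] L 0.0713 yaw 175.8
top 756.5 [[298.5, 204.9], [286.6, 270.3]] [14.4 66.5]
  z 0.022 [[0.6491, -0.0094, 0.022], [0.4502, 0.0106, 0.022]] [[-40.9, -101.5, 22.0], [-29.6, 98.1, 22.0]] L 0.1999 yaw 174.3
  z 0.067 [[0.6392, -0.0123, 0.067], [0.4478
[... 707 characters left out ...]
], [-310.0, 119.3, 22.0]] 0.18966742094919078
near [[0.6381, -0.0097, 0.067], [0.4479, -0.0044, 0.067]] [[-41.7, -90.5, 67.0], [-44.7, 99.7, 67.0]] 0.19022295894831948
far [[0.6465, 0.0785, 0.067], [0.4567, 0.0875, 0.067]] [[46.8, -95.1, 67.0], [47.5, 95.0, 67.0]] 0.19003528314650395
keeper tip tri [(array([169.5,  -1.7, 257.3]), np.float64(0.00024290249151771338))]
0 [[206.4 215.2]] [[331.2 217. ]]
-0.2 [[196.1 214.3]] [[329.1 226.6]]
-0.3 [[191.4 214. ]] [[328.  232.2]]
-0.4 [[187.  213.9]] [[327.  238.2]]
-0.45 [[184.9 213.8]] [[326.5 241.4]]
ring check corners [[226.3, 206.4], [218.2, 255.1], [333.2, 217.7], [328.5, 264.2]] [[296.6, 305.0], [363.3, 313.4], [323.7, 203.9], [374.8, 208.9]]
```

Run:
```python
from m2 import *
t=cam('top');s=cam('side')
print('pin_top mid',tri(t,(385.55,255.85),s,(364.4,179.75)),'chock top back edge tri n/a')
print('near mid',[ (rack(p).round(1),d) for p,d in [tri(t,(292.5,237.6),s,(346,226))]],'far',[ (rack(p).round(1),d) for p,d in [tri(t,(264.1,232.3),s,(339,250.5))]])
print('chock top mid',[ (rack(p).round(1),d) for p,d in [tri(t,(311.3,237),s,(347,207))]])
W=world(-148,0,240);print(W,tool(W)); print('cup',onz(t,[(451,222)],.12))
```

```text
pin_top mid (array([ 0.51120542, -0.27935232,  0.01865387]), np.float64(0.0008177223715819546)) chock top back edge tri n/a
near mid [(array([-38.8,   6.3,  70.8]), np.float64(0.0007502312277554565))] far [(array([45.3,  0.1, 65.5]), np.float64(0.0012102870340936697))]
chock top mid [(array([-92.9,   1.2,  87.8]), np.float64(0.0005330860511682052))]
[ 0.54304433 -0.11195914  0.24      ] [ 0.48658558 -0.384071   -0.00051542]
cup [[ 0.6062982  -0.44098016  0.12      ]]
```

```bash
echo '0.02,-0.016,0,3,0
0.05,-0.04,0,8,0
0.08,-0.064,0,13,0
0.11,-0.088,0,18,0
0.14,-0.112,0,19.5,0
0.17,-0.136,0,19.5,0
0.2,-0.16,0,19.5,0
0.23,-0.184,0,19.5,0' | python3 steer.py; python3 -c "
from m2 import *
print(tool(world(-148,0,240)))"
```

```text
time_s: 1.07
tool_pos: [0.357, -0.3767, 0.2398]
tool_rot: [180.0, -0.0, -2.5]
force: [0.7, -0.3, -0.5]
grip_width: 0.0415
grasp_force: 0.0
[ 0.17436116 -0.27259428 -0.00030258]
```

```bash
echo '0.022,-0.034,0,0,0
0.044,-0.068,0,0,0
0.066,-0.102,0,0,0
0.088,-0.136,0,0,0
0.11,-0.17,0,0,0
0.132,-0.204,0,0,0
0.154,-0.238,0,0,0
0.174,-0.2725,0,0,0' | python3 steer.py; echo '0,0,0.035,0,0
0,0,0.07,0,0
0,0,0.1,0,0
0,0,0.13,0,0
0,0,0.15,0,0
0,0,0.165,0,0
0,0,0.176,0,0
0,0,0.176,0,0' | python3 steer.py;  python3 - <<'E'
from m2 import *
o=probe_bus.get_obs(); print(rack(o['tool_pos']),tool(world(-148,0,64)))
c=cam('side'); cv2.imwrite('pics/s1.png',cv2.resize(c['color'][120:320,240:440],None,fx=3,fy=3))
E
```

```text
time_s: 1.73
tool_pos: [0.5429, -0.1121, 0.2399]
tool_rot: [180.0, -0.1, -2.5]
force: [1.2, -0.8, 0.1]
grip_width: 0.0007
grasp_force: 0.0
time_s: 2.4
tool_pos: [0.5402, -0.1135, 0.0613]
tool_rot: [-179.9, 0.2, -2.5]
force: [-0.4, -0.1, -0.2]
grip_width: 0.0002
grasp_force: 0.0
[-149.64536519    2.73281467   61.28156098] [ 0.00272202 -0.00164777 -0.0027278 ]
```

View pics/s1.png

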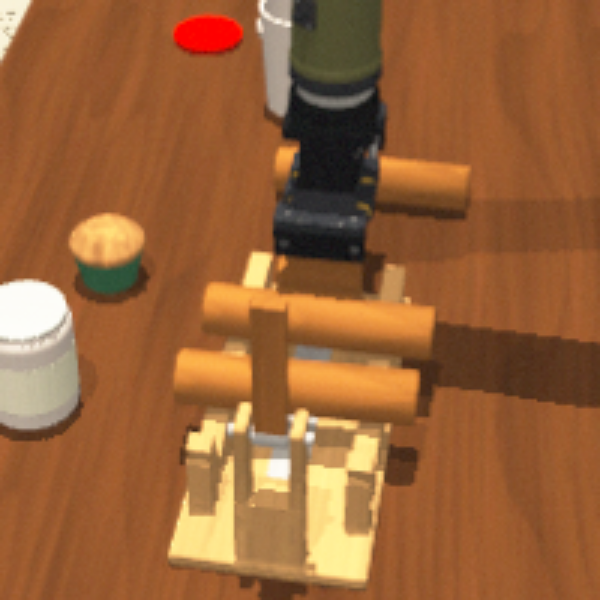

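The gripper is down in the channel behind the chock, at crop px (320,230). Both pins are still apart and the keeper is upright. Now I'll push slowly.

```bash
echo '0.002,-0.005,-0.003,0,0
0.002,-0.011,-0.003,0,0
0.002,-0.018,-0.003,0,0
0.002,-0.024,-0.003,0,0
0.002,-0.03,-0.003,0,0
0.002,-0.036,-0.003,0,0
0.002,-0.043,-0.003,0,0
0.002,-0.05,-0.003,0,0' | python3 steer.py; echo '0,-0.006,0,0,0
0,-0.012,0,0,0
0,-0.018,0,0,0
0,-0.024,0,0,0
0,-0.028,0,0,0
0,-0.032,0,0,0
0,-0.036,0,0,0
0,-0.04,0,0,0' | python3 steer.py
python3 - <<'E'
from m2 import *
o=probe_bus.get_obs(); print(rack(o['tool_pos']))
for a,e,w in topmask(cam('top'),(225,190,345,300)): print(a,w,rack(onz(cam('top'),e,.067)).round(1).tolist())
E
```

```text
time_s: 3.12
tool_pos: [0.547, -0.0643, 0.0675]
tool_rot: [179.9, -0.1, -2.6]
force: [1.3, -4.4, 5.3]
grip_width: 0.0004
grasp_force: 2.4
time_s: 3.78
tool_pos: [0.548, -0.0239, 0.0664]
tool_rot: [180.0, -0.0, -2.5]
force: [3.8, -4.0, 2.4]
grip_width: 0.0002
grasp_force: 2.3
[-59.76198724  -1.08267952  66.43737389]
653.0 [13.3 66.1] [[66.3, -98.5, 67.0], [59.5, 93.9, 67.0]]
```

```bash
echo '0,-0.003,0,0,0
0,-0.006,0,0,0
0,-0.009,0,0,0
0,-0.012,0,0,0
0,-0.015,0,0,0
0,-0.018,0,0,0
0,-0.02,0,0,0
0,-0.022,0,0,0' | python3 steer.py; echo '0,-0.001,0,0,0
0,-0.002,0,0,0
0,-0.003,0,0,0
0,-0.004,0,0,0
0,-0.004,0,0,0' | python3 steer.py
python3 - <<'E'
from m2 import *
o=probe_bus.get_obs(); print(rack(o['tool_pos']))
t=cam('top')
for a,e,w in topmask(t,(225,190,345,300)): print(a,w,e.round(1).tolist(),rack(onz(t,e,.067)).round(1).tolist())
E
```

```text
time_s: 4.55
tool_pos: [0.5483, -0.0014, 0.0662]
tool_rot: [-180.0, 0.1, -2.5]
force: [1.5, -2.7, 0.3]
grip_width: 0.0003
grasp_force: 1.5
time_s: 4.97
tool_pos: [0.5485, 0.0023, 0.0662]
tool_rot: [-180.0, 0.1, -2.5]
force: [-0.5, -2.7, -1.5]
grip_width: 0.0005
grasp_force: 1.1
[-33.60224247  -0.50329078  66.24682116]
554.5 [12.9 65.2] [[252.6, 198.9], [244.0, 263.5]] [[92.5, -95.0, 67.0], [89.4, 94.4, 67.0]]
```

```bash
for i in 1; do echo '0,-0.001,0,0,0
0,-0.002,0,0,0
0,-0.003,0,0,0
0,-0.003,0,0,0' | python3 steer.py | grep -E 'pos|force:'; echo '0,-0.001,0,0,0
0,-0.002,0,0,0
0,-0.002,0,0,0' | python3 steer.py| grep -E 'pos|force:'; done
```

```text
tool_pos: [0.5488, 0.0048, 0.0663]
force: [0.3, -4.1, -1.7]
grasp_force: 1.8
tool_pos: [0.5487, 0.0051, 0.0663]
force: [-1.0, -7.2, -1.2]
grasp_force: 3.4
```

```bash
echo '0,-0.001,0,0,0
0,-0.002,0,0,0
0,-0.003,0,0,0
0,-0.003,0,0,0
0,-0.003,0,0,0' | python3 steer.py | grep -E 'pos|force:'
python3 - <<'E'
from m2 import *
o=probe_bus.get_obs(); print(rack(o['tool_pos']))
t=cam('top');s=cam('side')
for a,e,w in topmask(t,(225,190,345,300)): print(a,w,e.round(1).tolist(),rack(onz(t,e,.065)).round(1).tolist())
cv2.imwrite('pics/p2.png',np.hstack([cv2.resize(t['color'][180:290,190:350],(480,330)),cv2.resize(s['color'][190:320,280:400],(305,330))]))
E
```

```text
tool_pos: [0.5487, 0.0053, 0.0663]
force: [-2.0, -11.6, -0.7]
grasp_force: 5.9
[-30.5700361   -0.52670362  66.27706788]
475.0 [13.3 64.8] [[252.8, 199.4], [243.6, 263.5]] [[92.0, -94.1, 65.0], [90.7, 94.4, 65.0]]
```

View pics/p2.png

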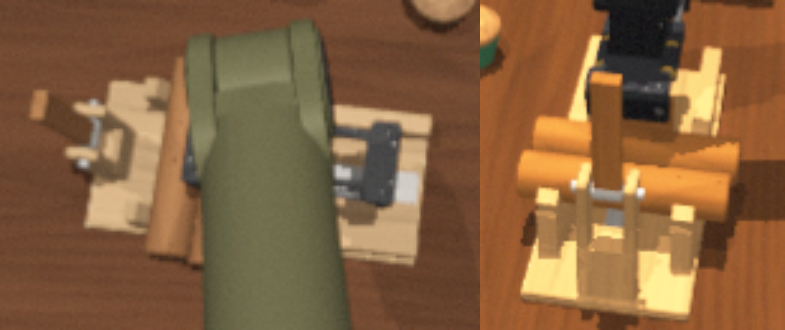

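The far pin now sits low in the V behind the keeper, at crop px (625,185) in the side view. The near pin is tight against it and the chock is pressed at about 11 N. Next I'll back off, rise, and tip the keeper further back so the gripper body has room.

```bash
echo '0,0.002,0,0,0
0,0.008,0,0,0
0,0.02,0,0,0
0,0.025,-0.03,0,0
0,0.025,-0.065,0,0
0,0.025,-0.105,0,0
0,0.025,-0.145,0,0
0,0.01,-0.175,0,0' | python3 steer.py|grep -E 'pos|force:'
python3 - <<'E'
from m2 import *
o=probe_bus.get_obs(); print(rack(o['tool_pos']),tool(world(135,0,242)))
E
```

```text
tool_pos: [0.55, -0.0024, 0.2453]
force: [1.5, -0.2, -0.0]
grasp_force: 0.0
[-38.19376844  -2.16137578 245.33532845] [-0.00280097 -0.17318745  0.00318438]
```

```bash
echo '-0.002,-0.03,0.003,0,0
-0.002,-0.065,0.003,0,0
-0.002,-0.1,0.003,0,0
-0.002,-0.135,0.003,0,0
-0.002,-0.16,0.003,0,0
-0.002,-0.17,0.003,0,0
-0.002,-0.178,0.003,0,0
-0.002,-0.183,0.003,0,0' | python3 steer.py|grep -E 'pos|force:'; echo '0,-0.005,0,0,0
0,-0.01,0,0,0
0,-0.015,0,0,0
0,-0.02,0,0,0
0,-0.025,0,0,0
0,-0.03,0,0,0
0,-0.034,0,0,0
0,-0.037,0,0,0' | python3 steer.py|grep -E 'pos|force:'
python3 - <<'E'
from m2 import *
o=probe_bus.get_obs(); print(rack(o['tool_pos']))
c=cam('side'); cv2.imwrite('pics/s3.png',cv2.resize(c['color'][150:330,260:430],None,fx=3,fy=3))
E
```

```text
tool_pos: [0.555, 0.1833, 0.2385]
force: [0.3, 0.7, 0.0]
grasp_force: 0.0
tool_pos: [0.5564, 0.2208, 0.2386]
force: [0.8, -2.7, -0.4]
grasp_force: 0.8
[185.0072126    1.13850557 238.64381175]
```

View pics/s3.png

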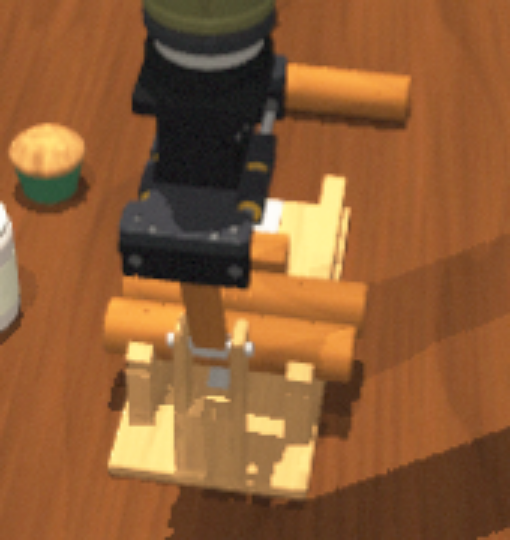

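```bash
echo '0,0.03,0,0,0.08
0,0.07,0,0,0.08
0,0.11,0,0,0.08
0,0.15,0,0,0.08
0,0.19,0,0,0.08
0,0.23,0,0,0.08
0,0.27,0,0,0.08
0,0.31,0,0,0.08' | python3 steer.py|grep -E 'pos|force:'
python3 - <<'E'
from m2 import *
t=cam('top');s=cam('side')
print(tool([.5115,-.278,.15]))
for n,c,b in (('t',t,(175,195,220,225)),('s',s,(310,215,350,285))):
    u0,v0,u1,v1=b;h=cv2.cvtColor(c['color'][v0:v1,u0:u1],40);m=((h[...,2]>95 if n=='t' else h[...,2]>60)&(h[...,1]>112)).astype(np.uint8)
for n,c in(('t',t),('s',s)):
    print(n,[proj(c,world(160-130*np.sin(a),0,131+130*np.cos(a))).round(0).tolist() for a in (-.3,-.4,-.45)])
cv2.imwrite('pics/k4.png',np.hstack([cv2.resize(t['color'][190:290,170:290],(480,400)),cv2.resize(s['color'][200:320,290:385],(316,400))]))
E
```

```text
tool_pos: [0.5433, -0.0905, 0.2393]
force: [1.5, -0.2, 0.6]
grasp_force: 0.0
[-0.02108552  0.18095348  0.08908768]
t [[[191.0, 214.0]], [[187.0, 214.0]], [[185.0, 214.0]]]
s [[[328.0, 232.0]], [[327.0, 238.0]], [[326.0, 241.0]]]
```

View pics/k4.png

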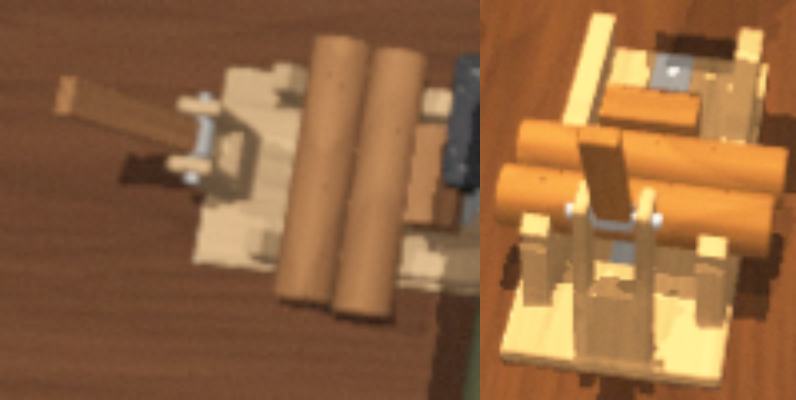

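The keeper tip is now at top px (186.5,214), about −0.4 rad. The pins are packed and the chock is against the near one. Now for the third pin.

```bash
echo '-0.004,0.035,0,0,0.08
-0.008,0.07,0,0,0.08
-0.012,0.105,0.02,0,0.08
-0.016,0.14,0.05,0,0.08
-0.02,0.168,0.08,0,0.08
-0.021,0.178,0.1,0,0.08
-0.021,0.181,0.115,0,0.08
-0.021,0.181,0.125,0,0.08' | python3 steer.py|grep -E 'pos|force:|width'
python3 - <<'E'
from m2 import *
t=cam('top');s=cam('side')
print(tool([.5115,-.278,.031]))
E
```

```text
tool_pos: [0.5133, -0.2701, 0.1114]
force: [-0.4, 0.3, -0.2]
grip_width: 0.0799
grasp_force: 0.0
[-0.00180006  0.01038749  0.08098339]
```

```bash
echo '-0.001,0.003,0.02,0,0.08
-0.001,0.005,0.04,0,0.08
-0.001,0.005,0.05,0,0.08
-0.001,0.005,0.05,0,0.08
-0.001,0.005,0.05,0,0.08' | python3 steer.py|grep -E 'pos|force:|width'
python3 - <<'E'
from m2 import *
print(tool([.5115,-.278,.031]))
E
```

```text
tool_pos: [0.5138, -0.2737, 0.0644]
force: [0.5, 0.1, 0.1]
grip_width: 0.0802
grasp_force: 0.0
[-0.0021048   0.00442362  0.03337896]
```

```bash
echo '-0.002,0.004,0.015,0,0.08
-0.002,0.004,0.028,0,0.08
-0.002,0.004,0.034,0,0.08
-0.002,0.004,0.034,0,0.08
-0.002,0.004,0.034,0,0.07
-0.002,0.004,0.034,0,0.06
-0.002,0.004,0.034,0,0.05
-0.002,0.004,0.034,0,0.046' | python3 steer.py 20; echo '0,0,0,0,0.035
0,0,0,0,0.03
0,0,0,0,0.03
0,0,0,0,0.03
0,0,0,0,0.03' | python3 steer.py 20
```

```text
time_s: 10.78
tool_pos: [0.5112, -0.2787, 0.0302]
tool_rot: [180.0, -0.1, -2.5]
force: [0.7, 0.2, -0.2]
grip_width: 0.0608
grasp_force: 0.0
time_s: 11.2
tool_pos: [0.5108, -0.2785, 0.0297]
tool_rot: [180.0, -0.0, -2.5]
force: [0.2, 0.7, 1.3]
grip_width: 0.0436
grasp_force: 19.9
```

```bash
echo '0,0,-0.01,0,0.03
0,0,-0.03,0,0.03
0,0,-0.06,0,0.03
0,0,-0.095,0,0.03
0,0,-0.13,0,0.03
0,0,-0.155,0,0.03
0,0,-0.165,0,0.03
0,0,-0.17,0,0.03' | python3 steer.py
python3 - <<'E'
from m2 import *
print(tool(world(67,0,150)))
E
```

```text
time_s: 11.87
tool_pos: [0.5114, -0.2789, 0.2017]
tool_rot: [179.9, -0.2, -2.5]
force: [-0.2, -0.1, -1.7]
grip_width: 0.0434
grasp_force: 19.9
[ 0.02420971 -0.38328721  0.05106266]
```

```bash
echo '0.001,-0.015,0,0,0.03
0.003,-0.045,0,0,0.03
0.005,-0.08,0,0,0.03
0.008,-0.115,0,0,0.03
0.01,-0.15,0,0,0.03
0.012,-0.185,0,0,0.03
0.014,-0.22,0,0,0.03
0.016,-0.255,0,0,0.03' | python3 steer.py|grep pos; echo '0.002,-0.03,0,0,0.03
0.004,-0.06,0,0,0.03
0.006,-0.085,0,0,0.03
0.007,-0.105,0,0,0.03
0.008,-0.118,0,0,0.03
0.008,-0.125,0,0,0.03
0.008,-0.127,0.01,0,0.03
0.008,-0.127,0.025,0,0.03' | python3 steer.py;echo '0,0,0.003,0,0.03
0,0,0.003,0,0.03
0,0,0.003,0,0.03' | python3 steer.py
python3 - <<'E'
from m2 import *
o=probe_bus.get_obs();print(rack(o['tool_pos']),tool(world(67,0,111)))
t=cam('top');s=cam('side')
for a,e,w in topmask(t,(225,170,345,300)): print(a,w,e.round(1).tolist())
cv2.imwrite('pics/k5.png',np.hstack([cv2.resize(t['color'][180:290,180:345],(480,320)),cv2.resize(s['color'][180:320,280:400],(274,320))]))
E
```

```text
tool_pos: [0.5357, -0.0214, 0.1969]
time_s: 13.2
tool_pos: [0.5512, 0.1028, 0.1737]
tool_rot: [180.0, -0.0, -2.4]
force: [0.2, 0.0, -2.2]
grip_width: 0.0437
grasp_force: 19.9
time_s: 13.45
tool_pos: [0.5509, 0.1011, 0.1708]
tool_rot: [180.0, 0.1, -2.6]
force: [0.1, 0.4, -1.2]
grip_width: 0.0434
grasp_force: 19.9
[ 65.19670839   1.473851   170.77307973] [ 0.00156376 -0.00183493  0.05976983]
145.0 [ 9.5 19.3] [[262.5, 247.9], [260.3, 267.1]]
184.5 [13.8 18.5] [[257.2, 190.3], [253.2, 208.4]]
191.5 [16. 17.] [[344.0, 178.0], [327.0, 178.0]]
```

View pics/k5.png

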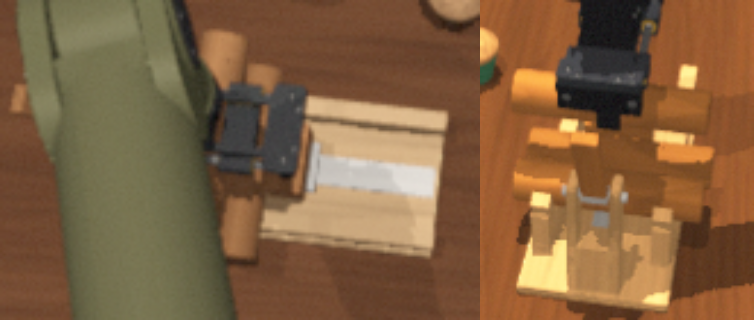

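The third pin is held square above the valley at side crop px (612,95), and the lower pins haven't moved. Lowering gently.

```bash
echo '0.001,-0.003,0.01,0,0.03
0.001,-0.003,0.02,0,0.03
0.001,-0.003,0.03,0,0.03
0.001,-0.003,0.038,0,0.03
0.001,-0.003,0.045,0,0.03
0.001,-0.003,0.05,0,0.03
0.001,-0.003,0.052,0,0.03
0.001,-0.003,0.052,0,0.03' | python3 steer.py|grep -E 'pos|force'; echo '0,0,0.001,0,0.03
0,0,0.002,0,0.03
0,0,0.003,0,0.03
0,0,0.003,0,0.03' | python3 steer.py|grep -E 'pos|force'; python3 -c "
from m2 import *
print(rack(probe_bus.get_obs()['tool_pos']))"
```

```text
tool_pos: [0.5521, 0.105, 0.1189]
force: [0.7, -0.4, -2.1]
grasp_force: 19.9
tool_pos: [0.5525, 0.105, 0.1166]
force: [0.7, -0.5, -1.9]
grasp_force: 19.9
[6.91696688e+01 9.88446427e-03 1.16611025e+02]
```

```bash
echo '0,0,0.001,0,0.03
0,0,0.002,0,0.03
0,0,0.003,0,0.03
0,0,0.003,0,0.03' | python3 steer.py|grep -E 'pos|force'; echo '0,0,0.0005,0,0.03
0,0,0.001,0,0.03
0,0,0.0015,0,0.03
0,0,0.0015,0,0.03' | python3 steer.py|grep -E 'pos|force'
```

```text
tool_pos: [0.5523, 0.105, 0.1133]
force: [0.4, -0.7, -2.4]
grasp_force: 19.9
tool_pos: [0.5525, 0.105, 0.1121]
force: [-0.7, -0.5, -1.1]
grasp_force: 19.9
```

```bash
echo '0,0,0.0005,0,0.03
0,0,0.001,0,0.03
0,0,0.001,0,0.03
0,0,0.001,0,0.03' | python3 steer.py|grep -E 'pos|force'; echo '0,0,0.0005,0,0.03
0,0,0.001,0,0.03
0,0,0.001,0,0.03
0,0,0.001,0,0.03' | python3 steer.py|grep -E 'pos|force'
```

```text
tool_pos: [0.5525, 0.105, 0.112]
force: [-3.3, -1.5, 5.7]
grasp_force: 19.9
tool_pos: [0.5525, 0.105, 0.112]
force: [-5.8, -1.1, 11.4]
grasp_force: 19.9
```

```bash
echo '0,0,-0.0008,0,0.03
0,0,-0.0015,0,0.03
0,0,-0.0015,0,0.044' | python3 steer.py 5|grep -E 'pos|force|width'; echo '0,0,0,0,0.046
0,0,0,0,0.05
0,0,0,0,0.056
0,0,0,0,0.062
0,0,0,0,0.062' | python3 steer.py |grep -E 'pos|force|width'; echo '0,0,-0.005,0,0.062
0,0,-0.015,0,0.066
0,0,-0.035,0,0.07
0,0,-0.065,0,0.07
0,0,-0.1,0,0.07
0,0,-0.14,0,0.07
0,0,-0.15,0,0.07' | python3 steer.py |grep -E 'pos|force|width'
```

```text
tool_pos: [0.5527, 0.1049, 0.1119]
force: [-1.1, -0.4, 2.5]
grip_width: 0.0437
grasp_force: 5.0
tool_pos: [0.5524, 0.1052, 0.1114]
force: [-0.3, 0.1, -1.1]
grip_width: 0.0596
grasp_force: 0.0
tool_pos: [0.5552, 0.1063, 0.2693]
force: [1.6, 1.4, 0.5]
grip_width: 0.0704
grasp_force: 0.0
```

```bash
echo '0,-0.02,-0.03,0,0
0,-0.05,-0.05,0,0
0,-0.085,-0.05,0,0
0,-0.12,-0.05,0,0
0,-0.15,-0.05,0,0
0,-0.17,-0.05,0,0
0,-0.18,-0.05,0,0
0,-0.18,-0.05,0,0' | python3 steer.py|grep -E 'pos|force|width'
python3 - <<'E'
from m2 import *
t=cam('top');s=cam('side'); o=probe_bus.get_obs();print(rack(o['tool_pos']),tool(world(250,0,237)))
for a,e,w in topmask(t,(225,170,345,300)): print(a,w,e.round(1).tolist(),rack(onz(t,e,.103)).round(1).tolist())
P=[world(67,y,103) for y in(-95,95)]+[world(85,y,63) for y in(-95,95)]+[world(41.5,y,67) for y in(-95,95)]
print(proj(t,P).round(1).tolist(),proj(s,P).round(1).tolist())
cv2.imwrite('pics/k6t.png',t['color']);cv2.imwrite('pics/k6s.png',s['color'])
E
```

```text
tool_pos: [0.5592, 0.2878, 0.312]
force: [-0.2, -0.5, 0.3]
grip_width: 0.0246
grasp_force: 0.0
[ 2.48129918e+02 -3.08148694e-01  3.11744508e+02] [-0.00033614 -0.00194805  0.0747424 ]
1869.0 [44.2 72. ] [[265.9, 195.4], [260.8, 267.2]] [[49.2, -101.4, 103.0], [35.2, 101.4, 103.0]]
106.0 [16. 17.] [[344.0, 178.0], [327.0, 178.0]] [[-168.3, -177.3, 103.0], [-119.4, -172.0, 103.0]]
[[259.4, 196.9], [249.6, 263.6], [255.3, 199.5], [245.7, 264.0], [269.7, 200.8], [260.7, 265.5]] [[296.6, 240.4], [379.3, 249.4], [295.7, 258.3], [377.5, 267.6], [299.5, 244.5], [379.2, 253.2]]
```

Run:
```python
from m2 import *
t=cam('top');h=cv2.cvtColor(t['color'],40)
for v in (208,258): print(v,h[v,232:290,2].tolist())
print('pred silhouettes y=+-70')
for y in(-80,80): print([proj(t,world(x,y,z))[0].round(1).tolist() for x,z in((67+22,103),(67-22,103),(85+22,63),(41.5-22,67))])
```

```text
208 [219, 214, 212, 207, 202, 204, 207, 216, 216, 213, 193, 170, 169, 167, 157, 147, 172, 179, 164, 154, 171, 182, 190, 196, 201, 205, 204, 193, 181, 175, 168, 159, 149, 132, 145, 178, 188, 200, 199, 194, 190, 182, 167, 147, 122, 120, 123, 121, 124, 120, 120, 122, 122, 118, 120, 119, 119, 118]
258 [105, 107, 105, 112, 108, 106, 109, 128, 143, 142, 129, 138, 151, 150, 154, 161, 168, 175, 174, 165, 158, 155, 151, 142, 129, 115, 133, 169, 176, 175, 171, 166, 159, 154, 148, 137, 123, 131, 179, 183, 185, 196, 214, 219, 222, 231, 232, 232, 231, 231, 232, 231, 232, 231, 227, 227, 227, 227]
pred silhouettes y=+-70
[[251.0, 201.2], [266.3, 202.8], [247.2, 203.7], [276.5, 206.5]]
[[242.5, 257.3], [258.3, 259.0], [238.9, 257.9], [269.1, 261.1]]
```

The top pin's silhouette edges (u 242–257 at v=258, 251–265 at v=208) match the predicted seat to within about 1 px, so it is seated. Now the keeper.

```bash
echo '0,0,0.03,0,0
0,0,0.06,0,0
0,0,0.075,0,0
0,0,0.075,0,0' | python3 steer.py|grep -E 'pos|force|width'; echo '0,0.01,0,0,0
0,0.02,0,0,0
0,0.032,0,0,0
0,0.044,0,0,0
0,0.056,0,0,0
0,0.068,0,0,0
0,0.08,0,0,0
0,0.09,0,0,0' | python3 steer.py|grep -E 'pos|force|width'; python3 -c "
from m2 import *
print(rack(probe_bus.get_obs()['tool_pos']))"
```

```text
tool_pos: [0.5594, 0.2807, 0.2325]
force: [-0.3, -0.7, 0.2]
grip_width: 0.0007
grasp_force: 0.0
tool_pos: [0.5569, 0.1932, 0.2374]
force: [2.3, 3.3, 2.6]
grip_width: 0.0004
grasp_force: 1.6
[157.44450565  -0.56344527 237.39072438]
```

```bash
echo '0,0.014,0,0,0
0,0.024,0.003,0,0
0,0.034,0.01,0,0
0,0.044,0.018,0,0
0,0.052,0.027,0,0
0,0.06,0.036,0,0
0,0.066,0.045,0,0
0,0.07,0.053,0,0' | python3 steer.py|grep -E 'pos|force|width'; python3 -c "
from m2 import *
print(rack(probe_bus.get_obs()['tool_pos']))"
```

```text
tool_pos: [0.5534, 0.1229, 0.1822]
force: [2.0, 0.1, 4.3]
grip_width: 0.0008
grasp_force: 1.5
[ 8.70604672e+01 -1.45006403e-01  1.82242279e+02]
```

```bash
echo '0,0.003,0.006,0,0
0,0.006,0.012,0,0
0,0.008,0.017,0,0
0,0.009,0.021,0,0
0,0.009,0.021,0,0' | python3 steer.py|grep -E 'pos|force|width'; echo '0,0,0.0015,0,0
0,0,0.003,0,0
0,0,0.0045,0,0
0,0,0.0045,0,0' | python3 steer.py|grep -E 'pos|force|width'
```

```text
tool_pos: [0.5519, 0.1159, 0.1612]
force: [0.2, -0.7, -0.5]
grip_width: 0.0003
grasp_force: 0.0
tool_pos: [0.5526, 0.1159, 0.1577]
force: [-0.5, -1.2, 0.4]
grip_width: 0.0006
grasp_force: 0.0
```

```bash
echo '0,0,0.001,0,0
0,0,0.002,0,0
0,0,0.003,0,0
0,0,0.003,0,0' | python3 steer.py|grep -E 'pos|force|width';  echo '0,0,0.0007,0,0
0,0,0.0014,0,0
0,0,0.0014,0,0' | python3 steer.py|grep -E 'pos|force|width'
```

```text
tool_pos: [0.5529, 0.1159, 0.1548]
force: [0.5, 0.3, -0.3]
grip_width: 0.0004
grasp_force: 0.0
tool_pos: [0.5531, 0.116, 0.1545]
force: [-2.4, -1.8, 6.0]
grip_width: 0.0002
grasp_force: 3.1
```

Run:
```python
from m2 import *
s=cam('side');h=cv2.cvtColor(s['color'],40)
for a in(1.2,1.4,1.57): print(a,proj(s,[world(160-130*np.sin(a)-6*np.cos(a)*0,y,131+130*np.cos(a)+6) for y in(-12,12)]).round(1).tolist())
```

```text
1.2 [[334.3, 208.9], [345.0, 209.9]]
1.4 [[334.7, 215.6], [345.2, 216.7]]
1.57 [[334.8, 222.5], [345.2, 223.6]]
```

```bash
echo '0,0,0.0002,0,0
0,0,0.0002,0,0' | python3 steer.py|grep -E 'pos|force'; echo '0,0,-0.001,0,0
0,0,-0.003,0,0
0,0,-0.01,0,0
0,0,-0.035,0,0
0,0,-0.07,0,0
0,0,-0.105,0,0
0,0,-0.14,0,0
0,0.03,-0.16,0,0' | python3 steer.py|grep -E 'pos|force'; echo '0,0.04,0,0,0
0,0.08,0,0,0
0,0.12,0,0,0
0,0.16,0,0,0
0,0.2,0,0,0
0,0.24,0,0,0
0,0.27,0,0,0
0,0.27,0,0,0' | python3 steer.py|grep -E 'pos|force';  python3 - <<'E'
from m2 import *
t=cam('top');s=cam('side');h=cv2.cvtColor(t['color'],40)
for v in (208,258): print(v,h[v,232:275,2].tolist())
cv2.imwrite('pics/k7.png',np.hstack([cv2.resize(t['color'][180:290,190:340],(436,320),interpolation=2),cv2.resize(s['color'][190:320,270:410],(345,320),interpolation=2)]))
E
```

```text
tool_pos: [0.553, 0.116, 0.1545]
force: [-3.8, -0.5, 6.8]
grasp_force: 3.6
tool_pos: [0.5519, 0.0937, 0.3184]
force: [0.9, 1.3, -1.0]
grasp_force: 0.0
tool_pos: [0.538, -0.1931, 0.3129]
force: [-1.1, -0.4, 1.1]
grasp_force: 0.0
208 [211, 204, 204, 196, 196, 196, 196, 206, 207, 202, 184, 162, 161, 160, 151, 138, 162, 170, 157, 150, 164, 174, 182, 188, 193, 197, 194, 183, 174, 166, 159, 152, 141, 123, 138, 171, 179, 190, 189, 186, 179, 173, 160]
258 [108, 106, 110, 111, 112, 113, 112, 135, 154, 152, 138, 149, 162, 165, 168, 171, 176, 181, 181, 172, 164, 161, 151, 143, 126, 109, 121, 159, 171, 185, 179, 173, 165, 158, 150, 137, 118, 124, 169, 173, 181, 202, 210]
```

View pics/k7.png

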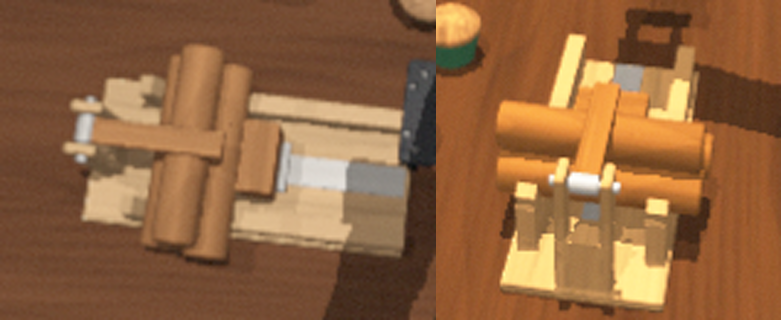

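The keeper lies flat on the top pin, its tip at crop px (222,145). The three pins are packed, the chock is against the near pin and the robot is clear. Handing in.

```bash
python3 -c "
from cell import env, imaging, probe_bus
print(env.sign_off())"
```

```text
the job is handed in; nothing more can be done
None
```

I handed the job in: the last images show the two lower pins packed with the chock against the near one, the third pin in the valley and the keeper lying on it, but sign-off returned no verdict, so I can't confirm it passed.

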